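# Give a paint pot a short jog in the bench paint shaker

### The job

A pot of green paint stands in the open cup of the paint shaker and needs a short burst of mixing. First turn the speed dial until its white pointer stands on the yellow mark; then fit the blue bayonet lid into the cup with its two pins down through the slots at the white marks, and twist it clockwise against its return spring only as far as the yellow jog band, halfway to the lock, never over the click to the red marks. The shaker jogs only while the lid is held there, so finish still gripping the lid, holding it in the yellow band, and leave the other things on and around the mat where they are.

Things in the scene. Friction and masses are not known exactly. Their poses are not given: they have to be found in the camera images.
- shaker: paint shaker, fixed (never slides) on a dark mat, 25 mm above the layout: cream housing 126 (x) x 206 mm (y), deck 40 mm above its underside; cup (86 mm across) on its left half, dial on its right half. Origin: centre of the underside; z up, y to the cup side, x away from the robot. Seen from the cup's axis the yellow jog bands, each 0.3 rad wide, lie at its +x and -x
- cup_mouth (a point): centre of the cup's mouth, level with the collar's top (shaker x 0, y 45, z 94 mm); axes as the shaker's. Mouth 55 mm across. Two facing slots 13 mm wide, reaching 35 mm from the axis, cut the 4.5 mm thick collar on the line 0.60 rad anticlockwise (from above) of the x axis: white marks. Red lock marks 0.60 rad clockwise of it
- jog_mark (a point): middle of the far yellow jog band on the collar's top, 39.5 mm from the cup's axis along the shaker's +x. From the slots the lid turns clockwise 0.60 rad to the middle of the bands, 1.20 rad to the red lock marks; the click begins to resist at 0.88 rad and is passed at 1.05 rad
- lid: loose blue lid, about 90 g, upright on the mat left of the shaker. Origin: centre of its plug's underside; z up. Plug 50 mm across, 20 mm long, nose tapered to 42 mm over 5 mm; 8 mm steel pins along +x and -x, 9 mm above the origin, reach 32 mm from the axis; disc 69 mm across from 20 to 25 mm up. White pointers on the disc show the pins; the two ends are alike (half turn symmetric)
- lid_grip (a point): on the lid's axis, 46 mm above its origin; axes as the lid's. In the grip bar: along x, 54 mm long, 15 mm wide (y), from the disc (25 mm) to 55 mm above the origin. Fully in, the disc rests on the collar, the lid's origin 20 mm below the cup's mouth; it can turn only from 17.5 mm down, and only clockwise (play in the slots 0.08 rad either way)
- dial (a joint): angle of the dark speed dial, rad, growing clockwise seen from above, 0 to 2.4; at 0 its white pointer looks along the shaker's -x. White ticks every 0.4 rad, the one yellow mark at 1.20. Stays where left (friction 0.04 N m). On a 44 mm round skirt a grip bar 12 mm wide and 40 mm long lies along the pointer, 7 to 34 mm above the deck
- dial_grip (a point): on the dial's axis, in its grip bar, 28 mm above the deck (shaker x 0, y -62, z 68 mm); axes as the shaker's (they do not turn with the dial)
- switch_ring (a joint): angle of the sprung switch ring hidden in the cup, rad, growing clockwise, 0 at rest. The lid's pins meet its dogs after about 0.10 rad of twist, so it reads about 0.10 less than the lid's twist: 0.50 at the middle of the yellow band. Its spring drives the lid back with 0.04 N m at 0 and 0.08 N m at 0.5; let go, the lid springs back to about 0.1 rad from the slots
- tape_roll: roll of beige masking tape lying flat, 60 mm across, 18 mm high; leave it alone. Origin: centre of its underside
- paint_grey: hobby paint pot with grey label and white cap, 31 mm across, 30 mm high, standing at the back of the mat; leave it alone. Origin: centre of its underside
- paint_rust: hobby paint pot, all rust-brown, 31 mm across, 30 mm high, standing at the back of the mat; leave it alone. Origin: centre of its underside
- oiler: small amber oiler bottle with a black tip, 22 mm across, 62 mm high, standing on the scenery right of the board; leave it alone. Origin: centre of its underside
- brush_flat: paint brush with a red-brown handle, 144 mm long, 7 mm thick, lying along the front of the mat; leave it alone. Origin: centre of its underside
- pliers: blue-handled long-nose pliers, 133 x 50 x 11 mm, lying on the scenery right of the board; leave it alone. Origin: centre of its underside
- van_cream: cream model van, 48 x 19 x 16 mm, on the scenery left of the board; leave it alone. Origin: centre of its underside

How it is judged:
By the outcome, as a careful person would: the job done as asked, in the order asked, and still so for the second after the job is handed in, while the arm keeps its last pose, push and grip.
It also fails if it takes over 54 s, if anything falls off the work surface, if the arm or the gripper's body presses on something with over 40 N, if the wrist force passes 120 N, or if a joint passes its speed limit or range.

### The arm

A 6-joint arm with a two-finger parallel gripper is mounted at the origin on the work surface; the furniture and walls round the work are solid. World frame = base frame: x ahead of the robot, y to its left, z up, the work surface at z = 0. Lengths are in m, angles in rad, forces in N, time in s.
With the tool pointing down it reaches from about 0.325 to 0.925 m from the base axis. Payload 3.1 kg.
Tool frame: the origin (TCP) lies at the very end of the fingers, on their centre line; the grasp point (between the pads) lies 19 mm behind it; z points along the fingers, y is the line along which they close (so a half turn about z gives the same grasp; the last joint's range is limited). The gripper opens to 85 mm and grips with 20 to 120 N. Pads are 22 mm wide; open, the fingers measure 114 mm over their backs; the gripper's body (76 mm by 85 mm) begins 54 mm behind the grasp point. The pads swing forward as they close: fully open they stand 13 mm farther back than shut.
Start: joints at [-1.445, 0.217, 1.613, -0, 1.311, -0.112], TCP at [0.147, -0.607, 0.231] pointing down, gripper open.
Joint ranges: [-2.75, 2.75], [-0.78, 2.1], [0.31, 2.55], [-1.13, 4.27], [0.13, 2.63], [-2.58, 2.58]. Speed limits (rad/s): [2.79, 2.79, 3.14, 3.14, 3.14, 3.14].

### API

Orientations are given as a unit quaternion [w, x, y, z].
In Python, from station import r gives the robot as it stands.
- The arm moves only by the shell command python3 -m handwheel 'ROWS' [OPENING] [FORCE]. ROWS is a JSON object whose one key "moves" holds a list of rows, each a list of 2 entries, a list of its own where there are three numbers: the shift along the tool's x, y, z in units of 30 mm (1.0 is 30 mm), then the turn about the tool's z in units of 5 degrees (1.0 is 5 degrees). A call has exactly 10 rows; each row is the pose to reach, as a shift and turn from the pose commanded when the call began, along the tool's axes at that moment; what a row does not reach only later rows make up. A row lasts 1/12 s, in which the tool goes at most 41.7 mm and 7.16 degrees, less where a joint would pass 70% of its speed; a pose out of reach is approached as far as the arm can. A call with a gripper value outside its range is refused whole. OPENING is the finger opening in mm, from 0 to 85.4, set as the call begins (- or left out, the last holds). The fingers move at their own pace and stop on an object; FORCE is the grip in N (left out, the last holds). Time passes only in rows, so rows that repeat a pose let the fingers close, or fill a call up. It gives the time, the measured TCP pose, the force, the opening and the grip force at its end, in the units of the state.
- r.get_obs(): the state, without advancing time (a new reading comes with each control period).
- r.get_image(name): name is "scene" or "top" or "wrist"; returns a dict with "frame" (384x512x3 uint8, red, green, blue), "range_z" (384x512 float32, m along the optical axis (not along the pixel's ray), 0 where there is no reading), "fx", "fy", "cx", "cy" (pixels), "k1" (the pictures are not rectified: a ray, as slopes to the right and down, at radius r is drawn at 1 + k1 r^2 times it, then the intrinsics apply), "view" (4x4, takes a point from world to camera coordinates); the wrist camera has in their place "hand_eye" (4x4, takes a point from camera to tool coordinates, whose origin is the TCP and whose axes are the flange's). Camera axes: x right, y down, z forward; pixel columns grow to the right and rows downward; lengths in m; the calibration is good to about 2 mm. A picture is of the moment at which its call begins: read the wrist's pose just before it.
- r.finish_job(): hands the job in; it is judged then, once.
Trained networks look in a picture, given as the dict that the camera call returned (one of the last four; its "shot" number tells which), for a name from the list of things; names that differ only in an ending like _2 or _b are one class to them, and where a whole thing is asked for, a point or a joint stands for the part that bears it (a point fixed in the world has none). Each returns a list of dicts, best first, with "score" (0 to 1); they miss things now and then, are a little off and sometimes report something else, mostly with a low value. They report only what shows in the picture. A call takes as long as a camera call.
- r.recognise(picture, query): "at" ([x, y, z] in m, in the coordinates of the camera as it stood for that picture, good to about 4 mm: the middle of the surface that is visible of it).
- r.trace(picture, query): "region" (384x512 bool, what is visible of it).
- r.spot_point(picture, query): "at" ([x, y, z] in m, in the coordinates of the camera as it stood for that picture, good to about 4 mm: a listed point, or the origin of a listed thing).
The state is a dict: "time": time; "joint_pos": joint angles; "joint_velocities": joint speeds; "effort": joint torques, N m; "eef_pos": TCP position; "tcp_rot": TCP orientation; "wrist_force": force on the tool from outside, world axes, zero at the start; "torque": the same for the moment, N m; "grip_width": finger opening in m; "finger_force": force on a finger pad.
Only numpy, scipy, OpenCV 4.12 (cv2) and the standard library are available. Lean on these libraries where they do the work, as an engineer would, in place of code of your own. Each camera call takes 0.05 s, during which the arm holds its last target. There are 200 camera calls.

## Working session

There is one attempt and no reset: what is moved stays moved. The work goes in short steps, Python scripts to look and compute and a shell command to move; the robot and the scene stay as the last step left them, time stands still between calls to the robot, and variables do not carry over. Pictures are saved under pics/ and viewed, at most 10 in all, crops included, and the job is handed in when it is done.

```bash
mkdir -p pics; cat > h.py <<'E'
import numpy as np, cv2
from station import r
def cam2w(p,im,obs=None):
    p=np.append(p,1)
    if 'view' in im: return (np.linalg.inv(np.array(im['view']))@p)[:3]
    from scipy.spatial.transform import Rotation as R
    q=obs['tcp_rot']; T=np.eye(4); T[:3,:3]=R.from_quat([q[1],q[2],q[3],q[0]]).as_matrix(); T[:3,3]=obs['eef_pos']
    return (T@np.array(im['hand_eye'])@p)[:3]
def cloud(im,obs=None):
    z=im['range_z']; v,u=np.mgrid[0:384,0:512]
    K=np.array([[im['fx'],0,im['cx']],[0,im['fy'],im['cy']],[0,0,1]],float)
    n=cv2.undistortPoints(np.stack([u.ravel(),v.ravel()],1).astype(np.float64)[:,None],K,np.array([im['k1'],0,0,0,0.]))[:,0].reshape(384,512,2)
    P=np.concatenate([n*z[...,None],z[...,None],np.ones_like(z)[...,None]],-1)
    if 'view' in im: M=np.linalg.inv(np.array(im['view']))
    else:
        from scipy.spatial.transform import Rotation as R
        q=obs['tcp_rot']; T=np.eye(4); T[:3,:3]=R.from_quat([q[1],q[2],q[3],q[0]]).as_matrix(); T[:3,3]=obs['eef_pos']; M=T@np.array(im['hand_eye'])
    return (P@M.T)[...,:3]
def save(im,name,crop=None,s=1):
    f=im['frame'][...,::-1]
    if crop: f=f[crop[1]:crop[3],crop[0]:crop[2]]
    cv2.imwrite('pics/'+name,cv2.resize(f,None,fx=s,fy=s,interpolation=cv2.INTER_CUBIC))
E
python3 - <<'E'
from h import *
np.set_printoptions(precision=4,suppress=True)
o=r.get_obs(); print(o)
ims={n:r.get_image(n) for n in ('top','scene')}
out=np.vstack([ims['top']['frame'],ims['scene']['frame']])[...,::-1]
cv2.imwrite('pics/a.png',cv2.resize(out,None,fx=.78,fy=.78))
for n,im in ims.items():
    for q in ('shaker','cup_mouth','jog_mark','lid','lid_grip','dial_grip'):
        for d in r.spot_point(im,q)[:2]: print(n,q,round(d['score'],2),cam2w(d['at'],im))
E
```

```text
{'time': 0.0, 'joint_pos': array([-1.4452,  0.2178,  1.6149,  0.    ,  1.3113, -0.1122]), 'joint_velocities': array([ 0.0007,  0.0003,  0.0014, -0.0002, -0.0009, -0.0005]), 'effort': array([  0.0007, -39.6845, -30.3852,  -0.0002,   0.0099,  -0.    ]), 'eef_pos': array([ 0.1471, -0.6066,  0.23  ]), 'tcp_rot': array([-0.0012,  0.9929,  0.1186, -0.    ]), 'wrist_force': array([-0.8071,  0.4306,  0.07  ]), 'torque': array([ 0.0217, -0.0397,  0.0099]), 'finger_force': 0.0, 'grip_width': 0.08542698062000106}
top shaker 0.81 [ 0.5457 -0.2009  0.0254]
top shaker 0.63 [ 0.5472 -0.1482  0.1175]
top cup_mouth 0.57 [ 0.5438 -0.1504  0.1162]
top jog_mark 0.91 [ 0.5838 -0.151   0.1171]
top lid 0.76 [0.5747 0.1341 0.0226]
top lid_grip 0.64 [0.5803 0.1343 0.0692]
top dial_grip 0.17 [ 0.5866 -0.1551  0.1195]
scene shaker 0.64 [ 0.5453 -0.2014  0.022 ]
scene shaker 0.49 [0.5755 0.1265 0.0236]
scene cup_mouth 0.91 [ 0.5438 -0.1552  0.1187]
scene jog_mark 0.69 [0.6695 0.2237 0.0238]
scene jog_mark 0.56 [ 0.5879 -0.1559  0.1167]
scene lid 0.82 [0.5746 0.1301 0.0211]
scene lid_grip 0.53 [0.5762 0.1305 0.0672]
scene dial_grip 0.64 [ 0.5466 -0.2579  0.0921]
```

View pics/a.png

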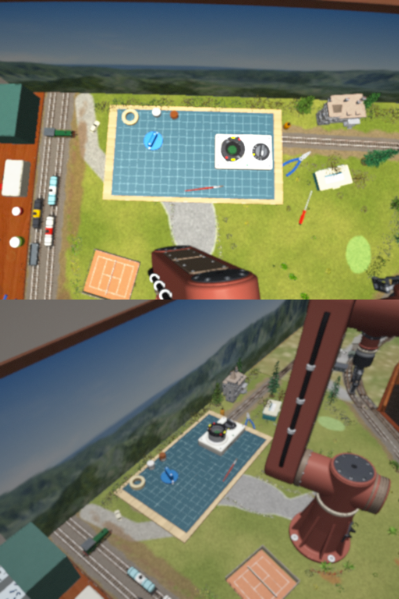

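The top image shows the lid at about (154,140), the cup at (232,149) and the dial at (262,151). I'll move above the shaker to get a wrist view.

```bash
python3 -m handwheel '{"moves":[[[0.7,-0.45,-0.3],0.3],[[1.5,-1.0,-0.6],0.6],[[2.5,-1.6,-1.0],0.9],[[3.5,-2.3,-1.4],1.2],[[4.5,-2.9,-1.7],1.5],[[5.5,-3.6,-1.7],1.8],[[6.5,-4.2,-1.7],2.1],[[7.5,-4.9,-1.7],2.4],[[8.5,-5.5,-1.7],2.7],[[9.5,-6.2,-1.7],2.7]]}'; python3 -m handwheel '{"moves":[[[1,-0.6,0],0],[[2,-1.3,0],0],[[3,-1.9,0],0],[[4,-2.6,0],0],[[4.7,-3.0,0],0],[[5.1,-3.3,0],0],[[5.1,-3.3,0],0],[[5.1,-3.3,0],0],[[5.1,-3.3,0],0],[[5.1,-3.3,0],0]]}'
python3 - <<'E'
from h import *
np.set_printoptions(precision=4,suppress=True)
o=r.get_obs(); im=r.get_image('wrist'); print(o['eef_pos'],o['tcp_rot']); print(np.array(im['hand_eye']))
save(im,'b.png',s=1.5)
for q in ('shaker','cup_mouth','jog_mark','dial_grip'):
    for d in r.spot_point(im,q)[:2]: print(q,round(d['score'],2),cam2w(d['at'],im,o))
P=cloud(im,o); np.save('P.npy',P); np.save('F.npy',im['frame'])
E
```

```text
time: 1.53
eef_pos: [0.3814, -0.3584, 0.2827]
tcp_rot: [0.0, 1.0, 0.0, 0.0]
wrist_force: [0.8, -0.8, 0.9]
grip_width: 0.0857
finger_force: 0.0
time: 2.37
eef_pos: [0.5321, -0.2612, 0.2823]
tcp_rot: [0.0, 1.0, 0.0, -0.0]
wrist_force: [0.6, -0.6, 0.1]
grip_width: 0.0856
finger_force: 0.0
[ 0.5321 -0.2612  0.2823] [ 0.0002  1.      0.0003 -0.0003]
[[-0.0004 -0.9605 -0.2784  0.0714]
 [ 1.     -0.0003 -0.0004  0.    ]
 [ 0.0003 -0.2784  0.9605 -0.1435]
 [ 0.      0.      0.      1.    ]]
shaker 0.78 [ 0.5473 -0.1947  0.0271]
cup_mouth 0.67 [ 0.5459 -0.1574  0.1225]
cup_mouth 0.65 [ 0.5458 -0.1952  0.0322]
jog_mark 0.8 [ 0.5859 -0.1536  0.1202]
dial_grip 0.9 [ 0.5443 -0.2615  0.0921]
```

View pics/b.png

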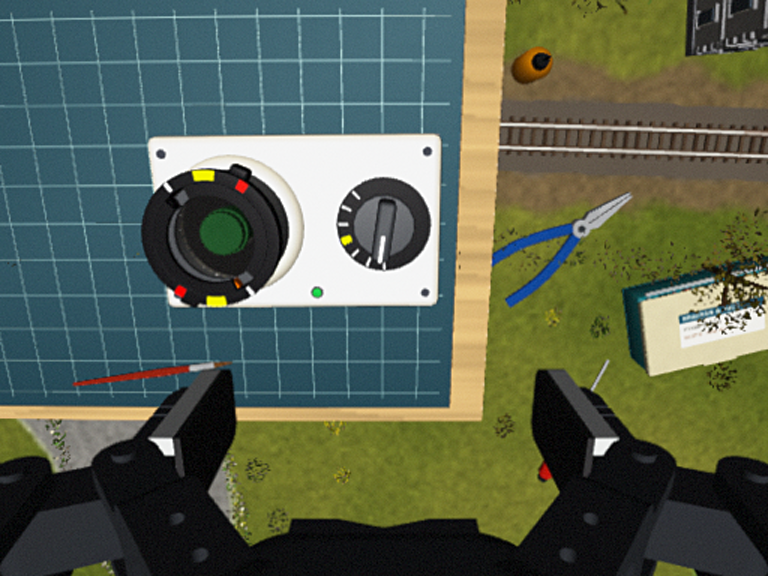

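The wrist view shows the shaker. The cup is at (215,237), with yellow bands at (203,175) and (216,300). The dial is at (384,223), its pointer near 0 and the yellow mark at (347,240). Next I'll measure the exact geometry from the depth.

```bash
python3 - <<'E'
from h import *
np.set_printoptions(precision=4,suppress=True)
P=np.load('P.npy');F=np.load('F.npy').astype(int)
x,y,z=P[...,0],P[...,1],P[...,2]; R_,G,B=F[...,0],F[...,1],F[...,2]
near=lambda c,rad: np.hypot(x-c[0],y-c[1])<rad
# deck
deck=(abs(z-.065)<.004)&near((.546,-.2),.16)&(F.min(-1)>170)
print('deck z',np.median(z[deck]),cv2.minAreaRect(P[deck][:,:2].astype(np.float32)*1000))
# yellow, red patches
for n,m in {'yel':(R_>170)&(G>150)&(B<90),'red':(R_>150)&(G<70)&(B<70)}.items():
    c,l,s,_=cv2.connectedComponentsWithStats((m&near((.546,-.2),.12)).astype(np.uint8))
    for i in range(1,c):
        if s[i,4]>8: print(n,s[i,4],np.median(P[l==i],0))
# dial bar top
m=near((.545,-.262),.03); zz=z[m]; print('bar top z',np.percentile(zz,[50,80,95]))
b=m&(z>.093)&(z<.105); q=P[b][:,:2].astype(np.float32)*1000; print(b.sum(),'bar',cv2.minAreaRect(q)); 
sk=m&(z<.085)&(z>.068); print('skirt',cv2.minEnclosingCircle(P[sk][:,:2].astype(np.float32)*1000))
w=b&(F.min(-1)>150); print('pointer',w.sum(),P[w].mean(0), 'barmean',q.mean(0))
# collar top
t=(abs(z-.119)<.005)&near((.545,-.155),.06)
q=P[t]; print('collar z',np.median(q[:,2]),t.sum())
pts=q[:,:2].astype(np.float32)*1000; print('collar circ',cv2.minEnclosingCircle(pts), np.percentile(pts,[1,99],axis=0))
E
```

```text
deck z 0.06592848530014722 ((545.3585205078125, -199.14340209960938), (123.68683624267578, 203.50814819335938), 0.3871467709541321)
yel 84 [ 0.5845 -0.1537  0.1203]
yel 31 [ 0.5355 -0.2347  0.0671]
yel 73 [ 0.5057 -0.1547  0.1205]
red 47 [ 0.5776 -0.1762  0.1203]
red 40 [ 0.5123 -0.132   0.1206]
bar top z [0.3645 0.3699 0.3741]
483 bar ((545.0958251953125, -261.0979309082031), (12.020164489746094, 40.60137176513672), 81.71629333496094)
skirt ((544.7924194335938, -261.7626953125), 29.440330505371094)
pointer 59 [ 0.5352 -0.2595  0.1001] barmean [ 546.1279 -261.1916]
collar z 0.11995707055458776 4111
collar circ ((544.9263916015625, -153.71340942382812), 48.51298141479492) [[ 503.1302 -196.0106]
 [ 587.1102 -113.4329]]
```

```bash
python3 -m handwheel '{"moves":[[[0.2,0,0.6],0.6],[[0.43,0,1.5],1.2],[[0.43,0,2.5],1.7],[[0.43,0,3.5],1.7],[[0.43,0,4.5],1.7],[[0.43,0,5.2],1.7],[[0.43,0,5.8],1.7],[[0.43,0,6.3],1.7],[[0.43,0,6.7],1.7],[[0.43,0,6.7],1.7]]}' 35 40; python3 -m handwheel '{"moves":[[[0,0,0],0],[[0,0,0],0],[[0,0,0],0],[[0,0,0],0],[[0,0,0],0],[[0,0,0],0],[[0,0,0],0],[[0,0,0],0],[[0,0,0],0],[[0,0,0],0]]}' 0 40
```

```text
time: 3.45
eef_pos: [0.5439, -0.2591, 0.0781]
tcp_rot: [-0.001, 0.997, -0.073, -0.003]
wrist_force: [-0.1, 0.4, 0.9]
grip_width: 0.0353
finger_force: 0.0
time: 4.28
eef_pos: [0.5468, -0.2612, 0.0825]
tcp_rot: [0.001, 0.997, -0.073, 0.001]
wrist_force: [-2.5, -5.0, 3.8]
grip_width: 0.0106
finger_force: 43.6
```

```bash
python3 -m handwheel '{"moves":[[[0,0,0],1.2],[[0,0,0],2.5],[[0,0,0],3.8],[[0,0,0],5.1],[[0,0,0],6.4],[[0,0,0],7.7],[[0,0,0],9.0],[[0,0,0],10.3],[[0,0,0],11.4],[[0,0,0],12.0]]}' ; python3 -m handwheel '{"moves":[[[0,0,0],0],[[0,0,0],0],[[0,0,0],0],[[0,0,0],0],[[0,0,0],0],[[0,0,0],0],[[0,0,0],0],[[0,0,0],0],[[0,0,0],0],[[0,0,0],0]]}'; python3 - <<'E'
from h import *
o=r.get_obs();q=o['tcp_rot'];print(q,o['joint_pos'],o['torque'],'yaw',np.degrees(2*np.arctan2(q[2],q[1])))
E
```

```text
time: 5.12
eef_pos: [0.5459, -0.2625, 0.0825]
tcp_rot: [0.002, 0.826, -0.563, 0.001]
wrist_force: [-4.7, -7.6, 5.9]
grip_width: 0.0111
finger_force: 43.7
time: 5.95
eef_pos: [0.5459, -0.2625, 0.0825]
tcp_rot: [0.002, 0.827, -0.562, 0.001]
wrist_force: [-5.2, -7.8, 5.3]
grip_width: 0.0106
finger_force: 43.7
[ 0.00188175  0.82732343 -0.56172167  0.00108303] [-0.56218975  0.34028815  1.76251009 -0.00445598  1.03676295  2.20380469] [-1.24062649  0.64296202 -0.09756726] yaw -68.35007619449112
```

```bash
python3 -m handwheel '{"moves":[[[0,0,0],0],[[0,0,0],0],[[0,0,0],0],[[0,0,0],0],[[0,0,0],0],[[0,0,-0.3],0],[[0,0,-0.8],0],[[0,0,-1.4],0],[[0,0,-2.2],0],[[0,0,-3.2],0]]}' 35; python3 -m handwheel '{"moves":[[[0,0,-1],-1.3],[[0,0,-2],-2.6],[[0,0,-3],-3.9],[[0,0,-3.5],-5.2],[[0,0,-3.5],-6.5],[[0,0,-3.5],-7.8],[[0,0,-3.5],-9.1],[[0,0,-3.5],-10.4],[[0,0,-3.5],-11.7],[[0,0,-3.5],-12.6]]}' 85;  python3 -m handwheel '{"moves":[[[0,0,0],-1],[[0,0,0],-1],[[0,0,0],-1],[[0,0,0],-1],[[0,0,0],-1],[[0,0,0],-1],[[0,0,0],-1],[[0,0,0],-1],[[0,0,0],-1],[[0,0,0],-1]]}'
python3 - <<'E'
from h import *
np.set_printoptions(precision=4,suppress=True)
o=r.get_obs(); im=r.get_image('wrist'); print(o['eef_pos'],o['tcp_rot'])
save(im,'c.png',s=1.5)
P=cloud(im,o);F=im['frame'].astype(int)
x,y,z=P[...,0],P[...,1],P[...,2]; R_,G,B=F[...,0],F[...,1],F[...,2]
near=lambda c,rad: np.hypot(x-c[0],y-c[1])<rad
b=near((.545,-.262),.03)&(z>.093)&(z<.105)
q=P[b][:,:2].astype(np.float32)*1000; print('bar',cv2.minAreaRect(q),cv2.fitLine(q,cv2.DIST_HUBER,0,.01,.01).ravel())
w=b&(F.min(-1)>150);q=P[w][:,:2].astype(np.float32)*1000; print('pointer',w.sum(),cv2.minAreaRect(q),cv2.fitLine(q,cv2.DIST_HUBER,0,.01,.01).ravel())
m=(R_>170)&(G>150)&(B<90)
c,l,s,_=cv2.connectedComponentsWithStats((m&near((.546,-.2),.12)).astype(np.uint8))
for i in range(1,c):
    if s[i,4]>8: print(s[i,4],np.median(P[l==i],0))
t=r.get_image('top')
for q in ('lid','lid_grip'):
    for d in r.spot_point(t,q)[:1]: print(q,d['score'],cam2w(d['at'],t))
P=cloud(t);F=t['frame'].astype(int)
d=r.trace(t,'lid')[0]; m=d['region']; hi=m&(P[...,2]>.068); Q=P[hi][:,:2].astype(np.float32)*1000
print('lid bar',hi.sum(),cv2.minAreaRect(Q),cv2.minEnclosingCircle(P[m][:,:2].astype(np.float32)*1000), np.percentile(P[m][:,2],[5,50,95]))
E
```

```text
time: 6.78
eef_pos: [0.5449, -0.259, 0.1768]
tcp_rot: [-0.0, 0.827, -0.562, -0.002]
wrist_force: [-0.2, 0.0, -0.5]
grip_width: 0.0351
finger_force: 0.0
time: 7.62
eef_pos: [0.5461, -0.2598, 0.283]
tcp_rot: [-0.0, 0.999, -0.044, 0.0]
wrist_force: [1.0, -0.6, 0.2]
grip_width: 0.0848
finger_force: 0.0
time: 8.45
eef_pos: [0.5461, -0.2602, 0.2823]
tcp_rot: [-0.0, 1.0, -0.003, -0.0]
wrist_force: [-0.4, 1.4, -0.2]
grip_width: 0.0851
finger_force: 0.0
[ 0.5461 -0.2602  0.2823] [-0.      1.     -0.0034 -0.    ]
bar ((545.2976684570312, -260.96820068359375), (12.37476634979248, 40.20182418823242), 21.281652450561523) [   0.3729   -0.9279  546.2953 -261.0652]
pointer 71 ((541.5490112304688, -250.8617401123047), (4.607339859008789, 18.57866096496582), 19.45958709716797) [   0.3604   -0.9328  541.8204 -251.1805]
91 [ 0.5844 -0.1543  0.1203]
29 [ 0.5353 -0.2344  0.0671]
82 [ 0.5056 -0.1548  0.1206]
lid_grip 0.83 [0.5784 0.1348 0.0726]
lid bar 119 ((456.9200134277344, 65.90897369384766), (317.955810546875, 46.03717803955078), 28.986961364746094) ((474.0249328613281, 53.52268981933594), 167.9828338623047) [0.0468 0.0521 0.0819]
```

View pics/c.png

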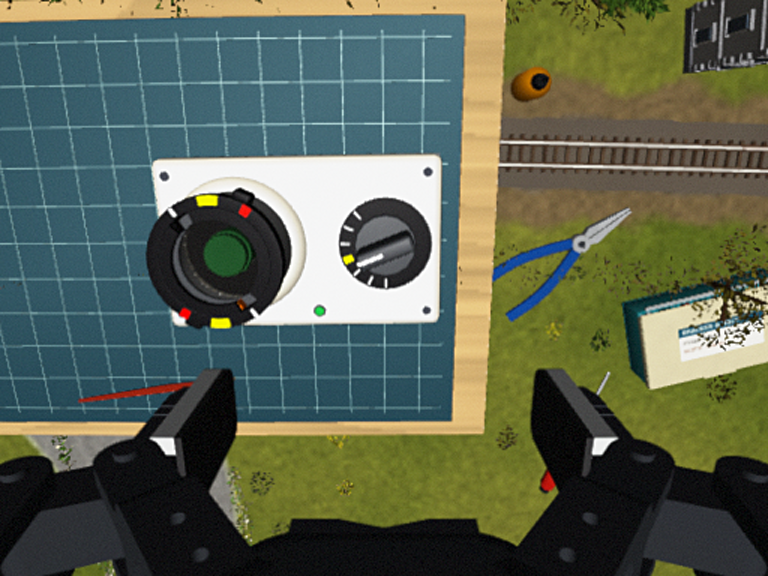

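The dial bar now stands on the yellow mark at (347,259), measured at about 1.20 rad. Next is the lid.

```bash
python3 -m handwheel '{"moves":[[[0,-0.6,0],0],[[0,-1.5,0],0],[[0,-2.7,0],0],[[0,-3.9,0],0],[[0,-5.1,0],0],[[0,-6.3,0],0],[[0,-7.5,0],0],[[0,-8.7,0],0],[[0.1,-9.9,0],0],[[0.2,-11.1,0],0]]}'; python3 -m handwheel '{"moves":[[[0,-0.9,0],0],[[0.1,-1.5,0],0],[[0.1,-1.6,0],0],[[0.1,-1.6,0],0],[[0.1,-1.6,0],0],[[0.1,-1.6,0],0],[[0.1,-1.6,0],0],[[0.1,-1.6,0],0],[[0.1,-1.6,0],0],[[0.1,-1.6,0],0]]}'
python3 - <<'E'
from h import *
np.set_printoptions(precision=4,suppress=True)
o=r.get_obs(); im=r.get_image('wrist'); print(o['eef_pos'],o['tcp_rot'],o['joint_pos'])
save(im,'d.png',s=1.5)
for q in ('lid','lid_grip'):
    for d in r.spot_point(im,q)[:1]: print(q,d['score'],cam2w(d['at'],im,o))
P=cloud(im,o);F=im['frame'].astype(int)
x,y,z=P[...,0],P[...,1],P[...,2]
n=np.hypot(x-.578,y-.134)<.045
b=n&(z>.074)&(z<.09); q=P[b][:,:2].astype(np.float32)*1000; print('bar',b.sum(),cv2.minAreaRect(q),cv2.fitLine(q,cv2.DIST_HUBER,0,.01,.01).ravel(),np.median(z[b]))
b=n&(z>.045)&(z<.056); q=P[b][:,:2].astype(np.float32)*1000; print('disc',b.sum(),cv2.minEnclosingCircle(q),np.median(z[b]))
w=b&(F.min(-1)>150)
c,l,s,_=cv2.connectedComponentsWithStats(w.astype(np.uint8))
for i in range(1,c):
    if s[i,4]>5: print('white',s[i,4],P[l==i].mean(0))
E
```

```text
time: 9.53
eef_pos: [0.5541, 0.0745, 0.2826]
tcp_rot: [0.0, 1.0, -0.003, 0.0]
wrist_force: [0.5, -0.2, -1.1]
grip_width: 0.0849
finger_force: 0.0
time: 10.37
eef_pos: [0.5576, 0.1202, 0.2823]
tcp_rot: [0.0, 1.0, -0.004, 0.0]
wrist_force: [0.1, -0.6, 0.4]
grip_width: 0.085
finger_force: 0.0
[0.5576 0.1202 0.2823] [ 0.      1.     -0.0038  0.    ] [ 0.0892  0.0632  1.6893 -0.      1.3891  1.6676]
lid 0.9 [0.5782 0.1325 0.0306]
lid_grip 0.78 [0.5791 0.1331 0.0739]
bar 732 ((578.9610595703125, 131.837890625), (14.986673355102539, 53.68336486816406), 66.66020202636719) [  0.9157  -0.4019 579.8561 131.5183] 0.08060481567707692
disc 2299 ((578.7023315429688, 131.88682556152344), 35.39200210571289) 0.05097366731206221
white 30 [0.6077 0.12   0.0519]
white 6 [0.5479 0.1449 0.0518]
```

View pics/d.png

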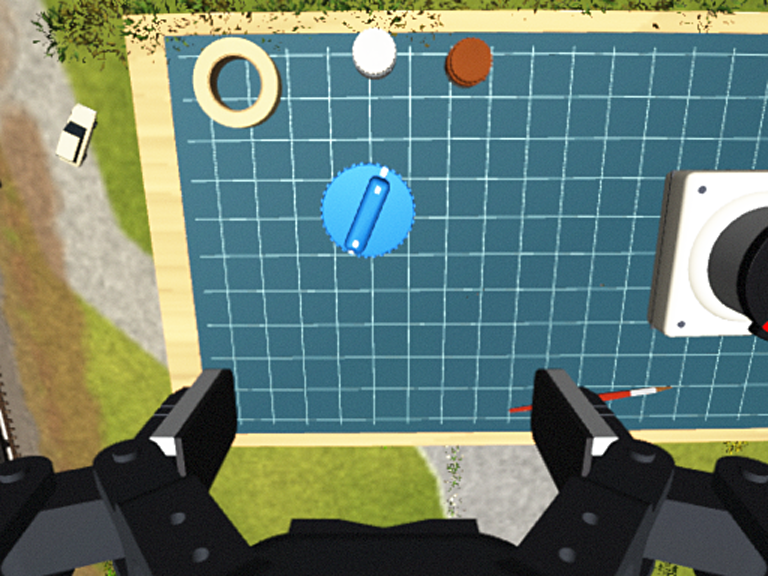

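The lid is at (368,210), with its bar yawed −23.4° and nothing in the way of the grasp.

```bash
python3 -m handwheel '{"moves":[[[0.3,-0.2,0.7],1.2],[[0.71,-0.4,1.8],2.4],[[0.71,-0.4,3.0],3.6],[[0.71,-0.4,4.2],4.6],[[0.71,-0.4,5.2],4.6],[[0.71,-0.4,6.1],4.6],[[0.71,-0.4,6.8],4.6],[[0.71,-0.4,7.3],4.6],[[0.71,-0.4,7.55],4.6],[[0.71,-0.4,7.55],4.6]]}' 40; python3 -m handwheel '{"moves":[[[0,0,0],0],[[0,0,0],0],[[0,0,0],0],[[0,0,0],0],[[0,0,0],0],[[0,0,0],0],[[0,0,0],0],[[0,0,0],0],[[0,0,0],0],[[0,0,0],0]]}' 0 70;
python3 - <<'E'
from h import *
np.set_printoptions(precision=4,suppress=True)
o=r.get_obs();q=o['tcp_rot'];print(o['eef_pos'],o['wrist_force'],'yaw',np.degrees(2*np.arctan2(q[2],q[1])))
E
```

```text
time: 11.35
eef_pos: [0.5771, 0.1324, 0.0535]
tcp_rot: [0.001, 0.979, -0.203, -0.002]
wrist_force: [0.3, -0.3, 0.4]
grip_width: 0.0404
finger_force: 0.0
time: 12.18
eef_pos: [0.5801, 0.1328, 0.0572]
tcp_rot: [-0.0, 0.979, -0.203, 0.001]
wrist_force: [-0.7, 0.1, 5.3]
grip_width: 0.0135
finger_force: 70.7
[0.5801 0.1328 0.0572] [-0.7281  0.1252  5.2779] yaw -23.37820949410793
```

```bash
python3 -m handwheel '{"moves":[[[0,0,-0.3],0],[[0,0,-0.8],0],[[0,0,-1.5],0],[[0,0,-2.3],0],[[0,0,-3.1],0],[[0,0,-3.9],0],[[0.0,0,-4.5],0],[[0,0,-4.9],0],[[0.03,0.1,-5],0],[[0.13,0.4,-5],0]]}'; python3 -m handwheel '{"moves":[[[0.3,0.9,0],-0.8],[[0.6,1.9,0],-2.0],[[0.9,3.0,0],-3.2],[[1.2,4.1,0],-4.4],[[1.6,5.2,0],-5.6],[[1.9,6.3,0],-6.8],[[2.2,7.3,0],-8.0],[[2.4,8.1,0],-9.2],[[2.55,8.6,0],-10.4],[[2.6,8.8,0],-11.4]]}'; python3 -m handwheel '{"moves":[[[0,0,0],-0.24],[[0,0,0],-0.24],[[0,0,0],-0.24],[[0,0,0],-0.24],[[0,0,0],-0.24],[[0,0,0],-0.24],[[0,0,0],-0.24],[[0,0,0],-0.24],[[0,0,0],-0.24],[[0,0,0],-0.24]]}'
python3 - <<'E'
from h import *
np.set_printoptions(precision=4,suppress=True)
o=r.get_obs(); im=r.get_image('wrist'); q=o['tcp_rot'];print(o['eef_pos'],q,o['wrist_force'],'yaw',np.degrees(2*np.arctan2(q[2],q[1])),o['grip_width'])
save(im,'e.png',s=1.5)
P=cloud(im,o);F=im['frame'].astype(int);np.save('P.npy',P);np.save('F.npy',F)
x,y,z=P[...,0],P[...,1],P[...,2]
for q in ('lid','lid_grip','cup_mouth','jog_mark'):
    for d in r.spot_point(im,q)[:1]: print(q,d['score'],cam2w(d['at'],im,o))
b=(F[...,2]>F[...,0]+60)&(F[...,2]>150)&(z>.13)
print('blue',b.sum(),np.percentile(P[b],[2,50,98],axis=0))
E
```

```text
time: 13.02
eef_pos: [0.578, 0.1206, 0.2065]
tcp_rot: [-0.0, 0.979, -0.202, 0.001]
wrist_force: [-0.3, 0.9, -1.0]
grip_width: 0.0132
finger_force: 69.7
time: 13.85
eef_pos: [0.5423, -0.1561, 0.2032]
tcp_rot: [-0.001, 0.957, 0.29, -0.002]
wrist_force: [-0.4, 0.6, -0.5]
grip_width: 0.0139
finger_force: 69.8
time: 14.68
eef_pos: [0.5447, -0.1531, 0.2059]
tcp_rot: [0.0, 0.954, 0.299, 0.0]
wrist_force: [-0.1, 0.1, -0.1]
grip_width: 0.0134
finger_force: 69.7
[ 0.5447 -0.1531  0.2059] [0.0001 0.9542 0.2993 0.    ] [-0.0592  0.145  -0.1477] yaw 34.83315046442591 0.013396629441400016
lid 0.79 [ 0.5453 -0.1504  0.1765]
lid_grip 0.89 [ 0.5446 -0.1501  0.221 ]
cup_mouth 0.44 [ 0.5439 -0.2616  0.0954]
jog_mark 0.63 [ 0.5855 -0.1522  0.1162]
blue 9297 [[ 0.5225 -0.182   0.1983]
 [ 0.5547 -0.1483  0.1999]
 [ 0.5769 -0.1216  0.2304]]
```

View pics/e.png

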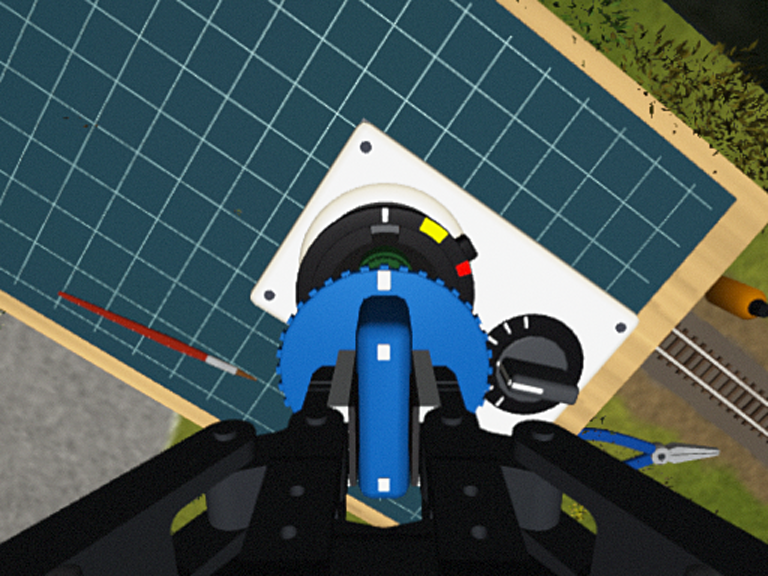

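The lid's pointer at (384,280) lines up with the slot's white mark at (385,215). I'll check the remaining offset with circle fits.

```bash
python3 - <<'E'
from h import *
from scipy.optimize import least_squares
np.set_printoptions(precision=4,suppress=True)
P=np.load('P.npy');F=np.load('F.npy'); x,y,z=P[...,0],P[...,1],P[...,2]
n=np.hypot(x-.545,y+.153)<.06
def fit(m,rad,name):
    q=P[m][:,:2]; c=np.median(q,0)
    hull=cv2.convexHull((q*1000).astype(np.float32))[:,0]/1000
    a=np.array([.545,-.153])
    d=hull-a; th=np.radians(34.8); u=d@[np.cos(th),np.sin(th)]
    e=hull[u>.005]
    s=least_squares(lambda p:np.hypot(e[:,0]-p[0],e[:,1]-p[1])-rad,a,loss='soft_l1',f_scale=.001)
    print(name,m.sum(),len(e),s.x,np.sqrt(np.mean(s.fun**2)),'z',np.median(z[m]))
blue=(F[...,2]>F[...,0]+50)
fit(n&(z>.192)&(z<.206)&blue,.0345,'disc')
fit(n&(z>.115)&(z<.124)&~blue,.043,'collar')
def whites(lo,hi):
    m=n&(z>lo)&(z<hi)&(F.min(-1)>150); c,l,s,_=cv2.connectedComponentsWithStats(m.astype(np.uint8))
    for i in range(1,c):
        if s[i,4]>8: print('white',s[i,4],P[l==i].mean(0))
whites(.115,.125); whites(.192,.206); whites(.22,.24)
m=n&(z>.115)&(z<.124)&(F[...,0]>170)&(F[...,1]>150)&(F[...,2]<90); print('yel',P[m].mean(0))
E
```

```text
disc 6500 30 [ 0.5452 -0.1535] 0.00024654529815501715 z 0.1994854303880705
collar 3275 35 [ 0.5453 -0.1546] 0.0016030004585434689 z 0.11989078840527634
white 35 [ 0.5774 -0.1316  0.1203]
white 110 [ 0.5699 -0.1361  0.2004]
white 80 [ 0.5608 -0.1424  0.2299]
white 68 [ 0.5281 -0.1652  0.2302]
yel [ 0.5843 -0.1537  0.1203]
```

```bash
python3 -m handwheel '{"moves":[[[-0.01,0.02,0.3],0],[[-0.01,0.02,0.8],0],[[-0.01,0.02,1.2],0],[[-0.01,0.02,1.5],0],[[-0.01,0.02,1.7],0],[[-0.01,0.02,1.85],0],[[-0.01,0.02,2.0],0],[[-0.01,0.02,2.15],0],[[-0.01,0.02,2.3],0],[[-0.01,0.02,2.3],0]]}'; python3 -m handwheel '{"moves":[[[0,0,0.05],0],[[0,0,0.1],0],[[0,0,0.15],0],[[0,0,0.2],0],[[0,0,0.22],0],[[0,0,0.22],0],[[0,0,0.22],0],[[0,0,0.22],0],[[0,0,0.22],0],[[0,0,0.22],0]]}'
python3 - <<'E'
from h import *
o=r.get_obs();q=o['tcp_rot'];print(o['eef_pos'],o['wrist_force'],o['torque'],'yaw',np.degrees(2*np.arctan2(q[2],q[1])))
E
```

```text
time: 15.77
eef_pos: [0.5443, -0.1537, 0.1359]
tcp_rot: [-0.0, 0.954, 0.299, -0.001]
wrist_force: [-0.0, 0.8, -1.2]
grip_width: 0.0138
finger_force: 69.8
time: 16.6
eef_pos: [0.545, -0.1541, 0.1313]
tcp_rot: [0.0, 0.954, 0.299, 0.0]
wrist_force: [-2.4, 0.6, 4.9]
grip_width: 0.0137
finger_force: 70.6
[ 0.54503146 -0.15405639  0.1312672 ] [-2.35620327  0.60811286  4.90746466] [0.28663334 0.3794454  0.05270897] yaw 34.82776521091309
```

The lid seated at the expected depth with about 5 N, so I'll twist it clockwise by 6.9 units (34.5°).

```bash
python3 -m handwheel '{"moves":[[[0,0,0],0.6],[[0,0,0],1.4],[[0,0,0],2.2],[[0,0,0],3.0],[[0,0,0],3.8],[[0,0,0],4.6],[[0,0,0],5.4],[[0,0,0],6.1],[[0,0,0],6.6],[[0,0,0],6.9]]}'; python3 -m handwheel '{"moves":[[[0,0,0],0],[[0,0,0],0],[[0,0,0],0],[[0,0,0],0],[[0,0,0],0],[[0,0,0],0],[[0,0,0],0],[[0,0,0],0],[[0,0,0],0],[[0,0,0],0]]}'
python3 - <<'E'
from h import *
np.set_printoptions(precision=4,suppress=True)
o=r.get_obs();im=r.get_image('wrist');q=o['tcp_rot'];print(o['eef_pos'],o['wrist_force'],o['torque'],'yaw',np.degrees(2*np.arctan2(q[2],q[1])))
save(im,'f.png',s=1.5)
P=cloud(im,o);F=im['frame'].astype(int);z=P[...,2];n=np.hypot(P[...,0]-.545,P[...,1]+.154)<.06
for nm,m in {'yel':(F[...,0]>170)&(F[...,1]>150)&(F[...,2]<90),'white':F.min(-1)>150}.items():
    c,l,s,_=cv2.connectedComponentsWithStats((m&n&(z>.11)).astype(np.uint8))
    for i in range(1,c):
        if s[i,4]>8: print(nm,s[i,4],P[l==i].mean(0))
E
```

```text
time: 17.43
eef_pos: [0.5447, -0.1543, 0.1313]
tcp_rot: [0.0, 1.0, 0.002, -0.0]
wrist_force: [-2.7, -0.2, 6.5]
grip_width: 0.0138
finger_force: 70.8
time: 18.27
eef_pos: [0.5448, -0.1543, 0.1313]
tcp_rot: [0.0, 1.0, 0.003, 0.0]
wrist_force: [-3.3, -0.8, 6.5]
grip_width: 0.0135
finger_force: 70.7
[ 0.5448 -0.1543  0.1313] [-3.3295 -0.8119  6.4865] [0.065  0.4923 0.1426] yaw 0.3511838386212414
yel 331 [ 0.5844 -0.1538  0.1203]
white 66 [ 0.5775 -0.1316  0.1203]
white 110 [ 0.5753 -0.1541  0.1259]
white 11 [ 0.5507 -0.1964  0.1195]
white 79 [ 0.5643 -0.1542  0.1555]
white 47 [ 0.5553 -0.1447  0.1695]
white 47 [ 0.5555 -0.1637  0.1697]
white 67 [ 0.5243 -0.1544  0.1555]
```

View pics/f.png

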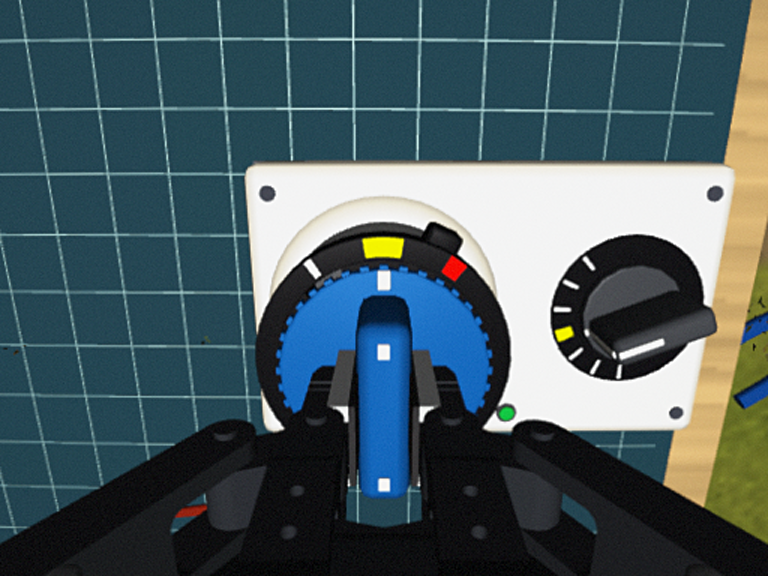

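The lid is seated with its pointer at (384,280), centred on the yellow band at (383,247). The dial still points at its yellow mark.

```bash
python3 -c "
from station import r
print(r.finish_job())"
```

```text
the job is handed in; nothing more can be done
None
```

I handed the job in at about 18 s of the 54 s limit: the dial is on the yellow mark (about 1.20 rad), and the lid is seated, still gripped, and held at the middle of the yellow band. The judge's verdict wasn't shown.

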